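# Put the wide scraper away in the tool block

## Robot

A 7-joint arm with a two-finger parallel gripper is mounted at the origin on the work surface. World frame = base frame: x ahead of the robot, y to its left, z up, the work surface at z = 0. Lengths are in m, angles in rad, forces in N, time in s.
With the tool pointing down it reaches from about 0.4 to 0.9 m from the base axis. Payload 5.6 kg.
Tool frame: the origin (TCP) lies between the finger pads; the fingertips stand 25 mm ahead of it and the grasp point (between the pads) lies 6 mm ahead of it (arm.tip_reach is the distance from the TCP to the fingertips, in m); z points along the fingers, y is the line along which they close (so a half turn about z gives the same grasp; the last joint's range is limited). The gripper opens to 92 mm and grips with 3 to 60 N. Pads are 20 mm wide; open, the fingers measure 128 mm over their backs; the gripper's body (75 mm by 189 mm) begins 69 mm behind the grasp point.
Start: joints at [-1.207, 0.468, -0.012, 1.603, 0.006, 1.071, -0.056], TCP at [0.257, 0.597, 0.24] pointing down, gripper open.
Joint ranges: [-2.53, 2.53], [-0.31, 2.02], [-1.57, 1.55], [0.28, 2.44], [-1.29, 4.43], [0.15, 1.84], [-2.92, 2.92]. Speed limits (rad/s): [2.57, 2.57, 3.14, 3.14, 3.14, 3.14, 3.14].

## Interface

Orientations are given as [roll, pitch, yaw] about the fixed x, y, z axes, in that order (R = Rz(yaw) Ry(pitch) Rx(roll)).
In Python, from bench import arm gives the robot as it stands. The module is installed in compiled form; this text tells all that it offers.
- The arm moves only by the tool arm_command, never from a script. Its argument "steps" is a list of rows, each a list of 3 entries, a list of its own where there are three numbers: the shift along the world's x, y, z in mm, then the turn about the world's z in degrees, then the gripper's target within -1 to 1 (fully open at 1, half-way at 0, shut at -1). A call has 1 to 5 rows; each row shifts and turns the commanded pose from where the row before left it; what a row does not reach is not made up. A row lasts 1/12 s, in which the tool goes at most 41.7 mm and 7.16 degrees, less where a joint would pass 70% of its speed; a pose out of reach is approached as far as the arm can. A call with a gripper value outside its range is refused whole. The fingers move at their own pace and stop on an object; the grip force is fixed at half the most. Time passes only in rows, so rows that do not move let the fingers close. It gives the time, the measured TCP pose, the force, the opening and the grip force at its end, in the units of the state.
- arm.get_obs(): the state, without advancing time (a new reading comes with each control period).
- arm.camera(name): name is "side" or "top"; returns a dict with "pixels" (480x640x3 uint8, red, green, blue), "depth" (480x640 float32, m along the optical axis (not along the pixel's ray), 0 where there is no reading), "vertical_fov" (degrees; the focal length in pixels is half the picture's height over the tangent of half this angle, whatever the lens; pixels are square), "cx", "cy" (the principal point, pixels), "k1" (the pictures are not rectified: a ray, as slopes to the right and down, at radius r is drawn at 1 + k1 r^2 times it, then the intrinsics apply), "R" (3x3) and "t" (3): a world point X has camera coordinates R X + t. Camera axes: x right, y down, z forward; pixel columns grow to the right and rows downward; lengths in m; the calibration is good to about 2 mm. A picture is of the moment at which its call begins.
- arm.hand_in(): hands the job in; it is judged then, once.
The state is a dict: "t": time; "qpos": joint angles; "qd": joint speeds; "joint_torque": joint torques, N m; "tool_pos": TCP position; "tcp_rot": TCP orientation; "wrist_force": force on the tool from outside, world axes, zero at the start; "moment": the same for the moment, N m; "width": finger opening in m; "grip_force": force on a finger pad.
Only numpy, scipy, OpenCV 4.12 (cv2) and the standard library are available. Lean on these libraries where they do the work, as an engineer would, in place of code of your own. Each camera call takes 0.05 s, during which the arm holds its last target. There are 200 camera calls.

## Task

Lift the wide-bladed scraper up and off its hook and slide its blade, edge first, down into the long empty slot of the wooden tool block, the slot that is long enough for it. Lower it in until it is fully home rather than dropping it, let go, and leave the narrow scraper hanging and everything else where it is.

Things in the scene. Friction and masses are not known exactly. Their poses are not given: they have to be found in the camera images.
- wide_scraper_grip (a point): centre of the wide scraper's wooden handle: 22 mm thick (x), 60 mm wide (y), 48 mm high (z), above a flat steel plate 76 mm wide, 4 mm thick, 100 mm high. The scraper (about 0.23 kg) hangs upright, blade down. The handle's centre is 124 mm above the blade's lower edge, its underside 24 mm below its centre. z points from blade to handle; front and back are alike
- wide_scraper_edge (a point): middle of the lower edge of the wide scraper's blade, same axes; 30 mm above the table at the start. A window 44 mm wide and 30 mm high is cut in the plate from 60 to 90 mm above this edge; the hook's prongs pass through it and the window's upper rim rests on them
- wide_stand_hook (a point): where the wide scraper hangs on its fixed stand (within 5 mm): between two level prongs, at their upper side, 120 mm above the table. Prongs 6 mm thick, 28 mm apart, pointing to this frame's -x; their ends, 25 to 28 mm to -x, turn up 8 mm. So lift the scraper more than 8 and less than 24 mm (window's lower rim), then draw it off to -x
- wide_stand: the wide scraper's hook stand, fixed; origin under the hanging place, same axes. Base plate 120 (x) by 130 (y) mm, 12 mm thick, its centre 10 mm to +x; wooden post 24 by 30 mm, 120 mm high, from 35 to 59 mm to +x. Nothing of it rises above 128 mm
- slot_mouth (a point): centre of the mouth of the long empty slot, level with the top of the wooden tool block, 75 mm above the table. The slot runs along this frame's y: 86 mm long (y), 8 mm wide (x), upright walls, mouth chamfered by 4 mm
- slot_floor (a point): centre of the long slot's floor, 45 mm straight below the mouth and 30 mm above the table; same axes. The wide scraper is home when its lower edge stands on this floor
- block: wooden tool block, fixed, 150 (x) by 130 (y) by 75 (z) mm, origin at the centre of its underside. The long slot lies at x -45 mm, a shorter empty slot (54 mm long) at x 0, and a short steel rule stands 30 mm out of its top at x +50 mm
- narrow_scraper_grip (a point): handle centre of the narrow scraper, which stays hanging on a like stand of its own: 46 mm wide plate, handle 40 mm wide, the heights as for the wide one (its top 178 mm above the table)
- jar: glass jar, a bystander; its origin is at the centre of its underside; 60 mm across, 85 mm high
- paint_tin: paint tin, a bystander; its origin is at the centre of its underside; 66 mm across, 80 mm high
- tape_roll: roll of tape, a bystander; its origin is at the centre of its underside; lying flat, 72 mm across, 24 mm high
- mug: mug, a bystander; its origin is at the centre of its underside; 72 mm across, 80 mm high
Not all that is in view belongs to the job. What is shaped like the block but green or turquoise is not meant.

How it is judged:
On the way:
1. the wide scraper is off its hook, clear of the stand, and held by the gripper (distance between wide_scraper_grip and wide_stand_hook above 0.06 m and contact force between wide_scraper and wide_stand below 0.1 N and contact force between wide_scraper and the fingers above 0.5 N and z of wide_scraper_edge in the frame of slot_floor above 0.04 m), for 0.1 s.
At the end, for the whole second after the job is handed in: the wide scraper stands at rest in the long slot, released: its lower edge is on the slot's floor (within 6 mm in height, 7 mm across and 10 mm along the slot), blade along the slot and tilted less than 0.15 rad; the narrow scraper hangs within 20 mm of where it was (x of wide_scraper_edge in the frame of slot_floor between -0.007 and 0.007 m and y of wide_scraper_edge in the frame of slot_floor between -0.01 and 0.01 m and z of wide_scraper_edge in the frame of slot_floor between -0.005 and 0.006 m and angle between wide_scraper_grip's own z axis and vertical below 0.15 rad and angle between the x axis of wide_scraper_grip and the x axis of slot_floor, either way round below 0.15 rad and linear speed of wide_scraper below 0.02 m/s and distance of narrow_scraper_grip from where it was at the start of the episode below 0.02 m); the robot touches nothing.
It fails at once if the wide scraper is dropped into the block (it moves faster than 0.6 m/s with its edge inside the slot) (horizontal distance between wide_scraper_edge and slot_floor below 0.03 m and z of wide_scraper_edge in the frame of slot_floor below 0.045 m and linear speed of wide_scraper above 0.6 m/s).
It fails at once if the narrow scraper is knocked or taken off (its handle moves more than 40 mm) (distance of narrow_scraper_grip from where it was at the start of the episode above 0.04 m).
It fails at once if the jar, the paint tin, the tape roll or the mug is shifted more than 30 mm (distance of jar from where it was at the start of the episode above 0.03 m or distance of paint_tin from where it was at the start of the episode above 0.03 m or distance of tape_roll from where it was at the start of the episode above 0.03 m or distance of mug from where it was at the start of the episode above 0.03 m).
It also fails if it takes over 53 s, if anything falls off the work surface, if the arm or the gripper's body presses on something with over 40 N, if the wrist force passes 120 N, or if a joint passes its speed limit or range.

## Working session

There is one attempt and no reset: what is moved stays moved. The work goes in short steps, Python scripts to look and compute and a tool call to move; the robot and the scene stay as the last step left them, time stands still between calls to the robot, and variables do not carry over. Pictures are saved under pics/ and viewed, at most 10 in all, crops included, and the job is handed in when it is done.

Besides the shell and the picture viewer there is one more tool, called after ">>>" as name(argument=value, ...) on one line, values as JSON. arm_command: Moves the arm, as the interface text tells. Its arguments: {"type":"object","properties":{"steps":{"type":"array"}},"required":["steps"]}

```bash
mkdir -p pics; cat > h.py <<'E'
import numpy as np, cv2
from bench import arm
def shot(n,f):
    c=arm.camera(n); np.savez(f'pics/{f}.npz',**c); cv2.imwrite(f'pics/{f}.png',c['pixels'][:,:,::-1]); return c
def load(f): return dict(np.load(f'pics/{f}.npz'))
def K(c):
    f=240/np.tan(np.radians(float(c['vertical_fov']))/2)
    return np.array([[f,0,c['cx']],[0,f,c['cy']],[0,0,1.]]),np.array([float(c['k1']),0,0,0])
def rays(c,uv):
    k,d=K(c); p=cv2.undistortPoints(np.array(uv,float).reshape(-1,1,2),k,d)[:,0]
    return np.c_[p,np.ones(len(p))]
def onplane(c,uv,z):
    r=rays(c,uv)@c['R']; o=-c['R'].T@c['t']
    return o+r*((z-o[2])/r[:,2])[:,None]
def cloud(c):
    v,u=np.mgrid[:480,:640]; r=rays(c,np.c_[u.ravel(),v.ravel()])
    P=(r*c['depth'].reshape(-1,1)-c['t'])@c['R']; return P.reshape(480,640,3)
def proj(c,X):
    k,d=K(c); return cv2.projectPoints(np.array(X,float).reshape(-1,1,3),cv2.Rodrigues(c['R'])[0],c['t'],k,d)[0][:,0]
E
python3 - <<'E'
from h import *
for n in('top','side'):
    c=shot(n,n+'0'); print(n,-c['R'].T@c['t'],c['R'][2],(c['depth']>0).mean())
o=arm.get_obs();print(o['t'],o['tool_pos'],o['tcp_rot'],o['width'])
E
```

```text
top [0.25185762 0.02303394 1.37411304] [ 0.19453021 -0.01945655 -0.98070354] 0.9960514322916667
side [ 0.12812726 -1.01158776  0.96018297] [ 0.25408623  0.74207136 -0.62029855] 0.9958854166666666
0.1 [0.25705199 0.59650875 0.23876257] [-3.14005904e+00  1.17741466e-04  2.73476699e+00] 0.09169561674097189
```

View pics/top0.png

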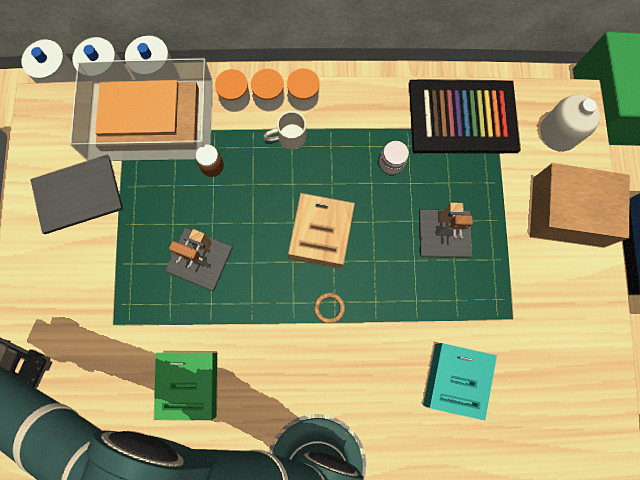

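View pics/side0.png

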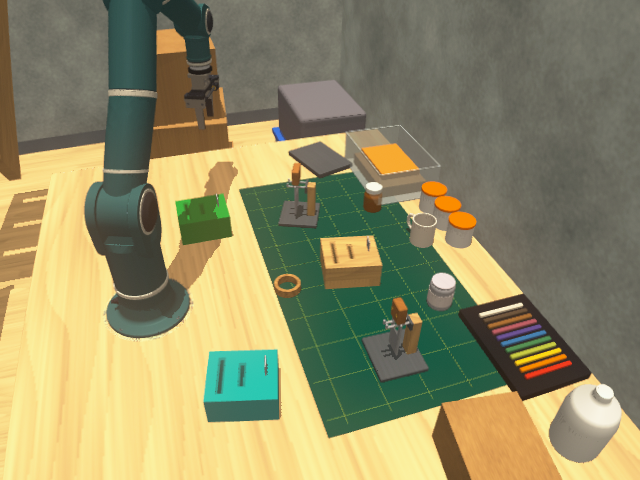

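The wooden block is at top(320,230), with its long slot at about (318,246) and the rule at (322,206). The green (185,385) and turquoise (460,380) blocks are decoys. There are two scrapers, at top(187,248) and top(457,215), so I'll measure the handle widths and check them in a crop.

```bash
python3 - <<'E'
from h import *
c=load('top0');s=load('side0')
a=c['pixels'][215:295,150:250];b=c['pixels'][190:270,410:510]
e=s['pixels'][155:235,265:365];f=s['pixels'][290:370,355:455]
r=lambda x:cv2.resize(x,(400,290),interpolation=cv2.INTER_CUBIC)
cv2.imwrite('pics/crop1.png',np.vstack([np.hstack([r(a),r(b)]),np.hstack([r(e),r(f)])])[:,:,::-1])
for cn,C in(('top',c),('side',s)):
  P=cloud(C)
  for nm,(x0,y0) in dict(left=(.52,.33),right=(.5,-.3)).items():
    Q=P[(P[...,2]>.14)&(P[...,2]<.2)&(np.abs(P[...,1]-y0)<.15)&(P[...,0]>.3)&(P[...,0]<.75)]
    T=Q[Q[:,2]>.17]
    print(cn,nm,len(Q),len(T))
    for q in(Q,T):
      if len(q)>8:
        rc=cv2.minAreaRect(q[:,:2].astype(np.float32)*1000);print(rc,q[:,2].max(),cv2.boxPoints(rc).round().tolist())
  Q=P[(np.abs(P[...,2]-.075)<.006)&(np.abs(P[...,0]-.55)<.2)&(np.abs(P[...,1]-.02)<.12)]
  print('block',cv2.minAreaRect(Q[:,:2].astype(np.float32)*1000),len(Q))
E
```

```text
top left 344 280
((480.596923828125, 283.73101806640625), (61.870445251464844, 22.411697387695312), 68.48384094238281) 0.1825260065629335 [[459.0, 259.0], [480.0, 251.0], [502.0, 308.0], [482.0, 317.0]]
((480.9566650390625, 283.97088623046875), (61.10908508300781, 22.00411033630371), 67.92585754394531) 0.1825260065629335 [[459.0, 260.0], [480.0, 252.0], [503.0, 308.0], [482.0, 316.0]]
top right 258 182
((540.348876953125, -330.94647216796875), (40.43446350097656, 22.630260467529297), 88.62521362304688) 0.18547339001741728 [[529.0, -351.0], [551.0, -351.0], [552.0, -311.0], [530.0, -310.0]]
((540.3502197265625, -331.2463684082031), (39.756004333496094, 22.637760162353516), 88.97628784179688) 0.18547339001741728 [[529.0, -351.0], [551.0, -351.0], [552.0, -312.0], [529.0, -311.0]]
block ((547.8834228515625, -19.614051818847656), (130.0902099609375, 151.6948699951172), 78.16879272460938) 3104
side left 164 86
((481.63055419921875, 279.0725402832031), (62.32407760620117, 22.873668670654297), 68.61341094970703) 0.18153353583318543 [[460.0, 254.0], [481.0, 246.0], [504.0, 304.0], [482.0, 312.0]]
((482.0380554199219, 280.2827453613281), (59.751373291015625, 22.807361602783203), 68.81565856933594) 0.18153353583318543 [[461.0, 257.0], [482.0, 248.0], [503.0, 304.0], [482.0, 312.0]]
side right 315 157
((539.96337890625, -333.71014404296875), (43.11392593383789, 23.262950897216797), 87.47914123535156) 0.18045451287575212 [[527.0, -355.0], [551.0, -356.0], [553.0, -313.0], [529.0, -312.0]]
((540.2289428710938, -333.28277587890625), (42.20674133300781, 23.005691528320312), 87.05410766601562) 0.18045451287575212 [[528.0, -354.0], [551.0, -355.0], [553.0, -313.0], [530.0, -312.0]]
block ((548.5181884765625, -21.687110900878906), (140.6781005859375, 150.50491333007812), 76.75372314453125) 1618
```

View pics/crop1.png

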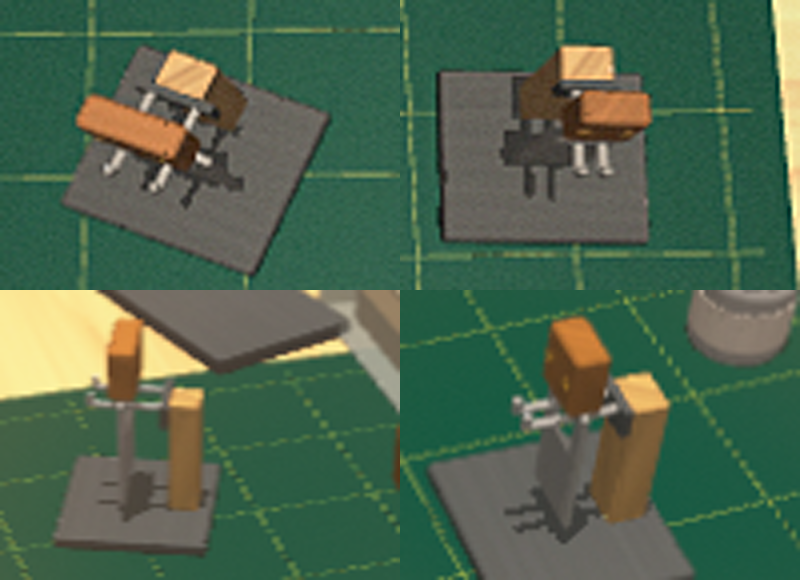

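The left scraper, top(187,248), has a handle 61 mm wide, so it's the wide one. The right one, top(457,215), measures 40 mm and is the narrow one. The crop confirms this: on the left, the prongs point to -x and +y. I'm moving above the left one.

>>> arm_command(steps=[[[17, -24, 0], -6.8, 1], [[17, -24, 0], -6.8, 1], [[17, -24, 0], -6.8, 1], [[17, -24, 0], -6.8, 1], [[17, -24, 0], -6.8, 1]])

```text
t: 0.52
tool_pos: [0.3427, 0.4755, 0.2392]
tcp_rot: [-3.141, 0.0, 2.136]
wrist_force: [-0.3, 0.4, 0.2]
width: 0.0916
grip_force: 0.0
```

>>> arm_command(steps=[[[17, -24, 0], -6.8, 1], [[17, -24, 0], -6.8, 1], [[17, -24, 0], -6.8, 1], [[17, -24, 0], -6.8, 1], [[17, -24, 0], -6.8, 1]])

```text
t: 0.93
tool_pos: [0.4277, 0.3555, 0.2394]
tcp_rot: [-3.141, 0.0, 1.542]
wrist_force: [0.5, 0.1, 0.3]
width: 0.092
grip_force: 0.0
```

>>> arm_command(steps=[[[17, -24, 0], -6.8, 1], [[17, -24, 0], -6.8, 1], [[17, -24, 0], -6.8, 1], [[0, 0, 0], 0, 1], [[0, 0, 0], 0, 1]])

```text
t: 1.35
tool_pos: [0.479, 0.2833, 0.2394]
tcp_rot: [3.141, 0.001, 1.189]
wrist_force: [-0.4, 0.6, -0.5]
width: 0.0915
grip_force: 0.0
```

```bash
python3 - <<'E'
from h import *
o=arm.get_obs();print(o['t'],o['tool_pos'],np.degrees(o['tcp_rot']),o['qpos'],o['wrist_force'])
shot('side','side1')
c=load('top0');p=proj(c,[[.5038,-.0104,.075]])[0].astype(int);print(p)
x,y=p-[40,30]
cv2.imwrite('pics/slot.png',cv2.resize(c['pixels'][y:y+60,x:x+80],(800,600),interpolation=cv2.INTER_CUBIC)[:,:,::-1])
print(x,y)
s=load('side1');cv2.imwrite('pics/g1.png',cv2.resize(s['pixels'][90:250,220:400],(675,600),interpolation=cv2.INTER_CUBIC)[:,:,::-1])
E
```

```text
1.35 [0.47897305 0.28325352 0.23939303] [1.79992193e+02 4.01257008e-02 6.81172471e+01] [-0.93089112  0.31796215  0.41311543  1.8577413  -0.14940123  0.99667051
 -0.83665291] [-0.41592278  0.6018728  -0.52758454]
[317 246]
277 216
```

View pics/slot.png

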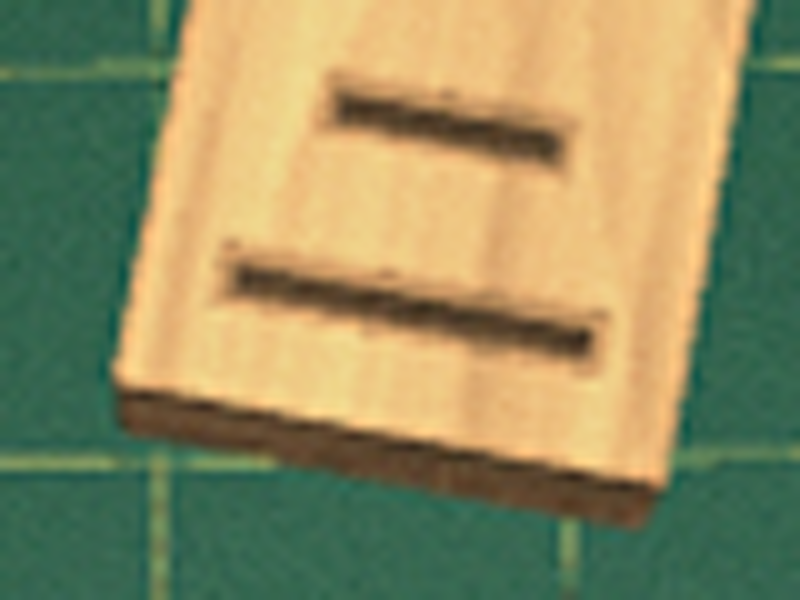

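View pics/g1.png

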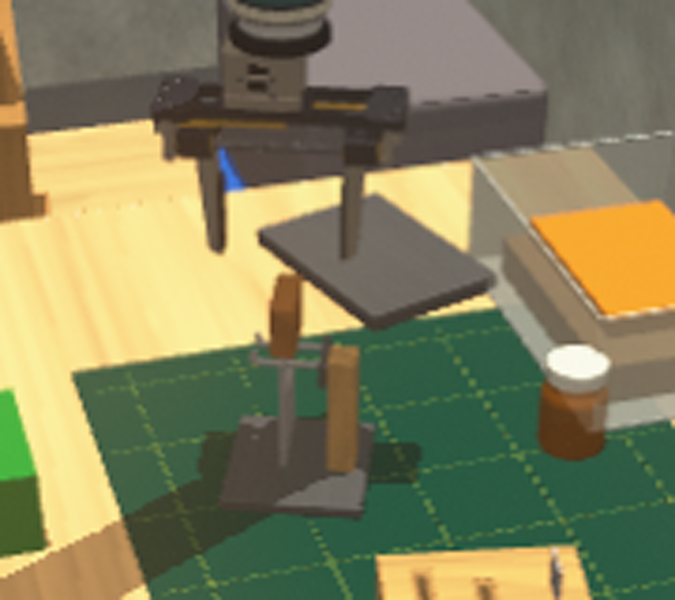

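The gripper is centred over the wide scraper's handle in crop(285,300), and both fingers clear the handle and the post. In the slot crop, the long slot runs from (225,270) to (603,335), with its middle at top(317.7,246.3), which matches the block fit. Descending.

>>> arm_command(steps=[[[2, -1, -20], 0, 1], [[0, 0, -20], 0, 1], [[0, 0, -20], 0, 1], [[0, 0, -15], 0, 1], [[0, 0, 0], 0, 1]])

```text
t: 1.82
tool_pos: [0.4772, 0.2846, 0.1614]
tcp_rot: [-3.138, 0.005, 1.196]
wrist_force: [-1.1, 0.6, -0.4]
width: 0.0917
grip_force: 0.0
```

>>> arm_command(steps=[[[0, 0, 0], 0, 0], [[0, 0, 0], 0, -0.3], [[0, 0, 0], 0, -0.5], [[0, 0, 0], 0, -0.6], [[0, 0, 0], 0, -0.8]])

```text
t: 2.23
tool_pos: [0.4805, 0.2843, 0.1654]
tcp_rot: [3.141, -0.001, 1.192]
wrist_force: [0.1, 0.5, -0.2]
width: 0.0607
grip_force: 0.0
```

>>> arm_command(steps=[[[0, 0, 0], 0, -1], [[0, 0, 0], 0, -1], [[0, 0, 0], 0, -1], [[0, 0, 0], 0, -1], [[0, 0, 0], 0, -1]])

```text
t: 2.65
tool_pos: [0.4802, 0.2839, 0.1646]
tcp_rot: [-3.142, 0.0, 1.192]
wrist_force: [-0.4, -0.6, -0.4]
width: 0.0271
grip_force: 0.0
```

>>> arm_command(steps=[[[0, 0, 0], 0, -1], [[0, 0, 0], 0, -1], [[0, 0, 0], 0, -1], [[0, 0, 0], 0, -1], [[0, 0, 0], 0, -1]])

```text
t: 3.07
tool_pos: [0.4804, 0.2839, 0.1646]
tcp_rot: [3.141, -0.0, 1.192]
wrist_force: [1.2, -0.5, 0.1]
width: 0.0219
grip_force: 30.0
```

Gripped at a 22 mm opening. Lifting 15 mm, then drawing it off along (-0.928, 0.372).

>>> arm_command(steps=[[[0, 0, 4], 0, -1], [[0, 0, 4], 0, -1], [[0, 0, 4], 0, -1], [[0, 0, 3], 0, -1], [[0, 0, 0], 0, -1]])

```text
t: 3.48
tool_pos: [0.4805, 0.2841, 0.1804]
tcp_rot: [3.141, -0.001, 1.192]
wrist_force: [-1.0, 0.2, -2.6]
width: 0.022
grip_force: 30.0
```

>>> arm_command(steps=[[[0, 0, 0], 0, -1], [[0, 0, 0], 0, -1]])

```text
t: 3.65
tool_pos: [0.4801, 0.2839, 0.1795]
tcp_rot: [-3.141, 0.0, 1.192]
wrist_force: [-0.6, -0.1, -2.4]
width: 0.0219
grip_force: 30.0
```

The wrist carries 2.4 N, which is the scraper's weight, so the scraper hangs free. Drawing it off.

>>> arm_command(steps=[[[-7, 3, 0], 0, -1], [[-10, 4, 0], 0, -1], [[-10, 4, 0], 0, -1], [[-10, 4, 0], 0, -1], [[-10, 4, 0], 0, -1]])

```text
t: 4.07
tool_pos: [0.4315, 0.3036, 0.1795]
tcp_rot: [-3.141, 0.0, 1.193]
wrist_force: [0.4, 0.1, -3.1]
width: 0.0217
grip_force: 30.0
```

>>> arm_command(steps=[[[-10, 4, 0], 0, -1], [[-10, 4, 0], 0, -1], [[-10, 4, 0], 0, -1], [[0, 0, 0], 0, -1], [[0, 0, 0], 0, -1]])

```text
t: 4.48
tool_pos: [0.4027, 0.3154, 0.1797]
tcp_rot: [3.141, -0.0, 1.193]
wrist_force: [0.1, -0.1, -3.7]
width: 0.022
grip_force: 30.0
```

```bash
python3 - <<'E'
from h import *
o=arm.get_obs();print(o['t'],o['tool_pos'],o['wrist_force'])
s=shot('side','s2');cv2.imwrite('pics/g2.png',cv2.resize(s['pixels'][90:250,220:400],(675,600),interpolation=cv2.INTER_CUBIC)[:,:,::-1])
E
```

```text
4.4833 [0.40271444 0.31541747 0.17974069] [ 0.1314571  -0.13113691 -3.7285901 ]
```

View pics/g2.png

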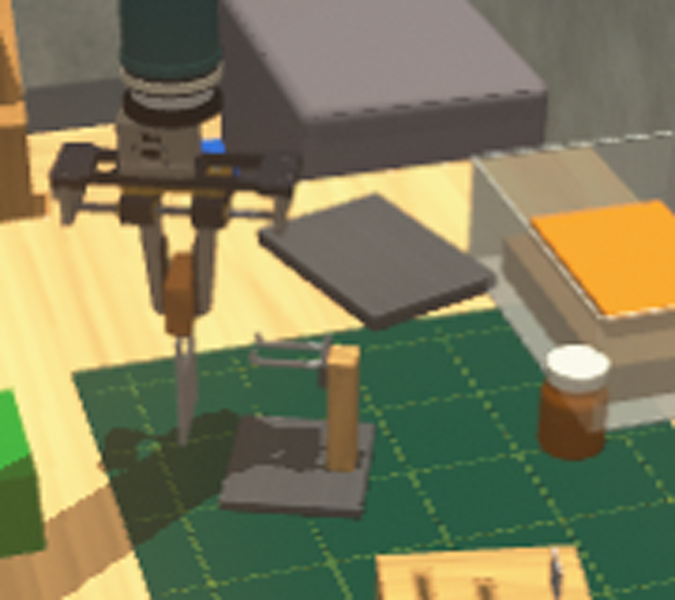

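The scraper is off the hook and hanging straight in the gripper; the hook in crop(290,350) is empty. Raising it, then carrying it over the block.

>>> arm_command(steps=[[[0, 0, 15], 0, -1], [[0, 0, 20], 0, -1], [[0, 0, 20], 0, -1], [[0, 0, 15], 0, -1], [[0, -10, 0], 0, -1]])

```text
t: 4.95
tool_pos: [0.4054, 0.3071, 0.2526]
tcp_rot: [3.139, -0.007, 1.193]
wrist_force: [0.6, 0.3, -3.6]
width: 0.0218
grip_force: 30.0
```

>>> arm_command(steps=[[[0, -26, 0], 1, -1], [[0, -30, 0], 1, -1], [[0, -30, 0], 1, -1], [[5, -30, 0], 1, -1], [[10, -30, 0], 1, -1]])

```text
t: 5.37
tool_pos: [0.417, 0.1563, 0.2486]
tcp_rot: [-3.14, 0.001, 1.28]
wrist_force: [1.0, -0.5, -3.3]
width: 0.0216
grip_force: 30.0
```

>>> arm_command(steps=[[[15, -30, 0], 1, -1], [[15, -30, 0], 1, -1], [[15, -30, 0], 1, -1], [[15, -30, 0], 1, -1], [[10, -25, 0], 1, -1]])

```text
t: 5.78
tool_pos: [0.4886, 0.0101, 0.2489]
tcp_rot: [3.141, 0.001, 1.364]
wrist_force: [0.7, -1.2, -2.5]
width: 0.0221
grip_force: 30.0
```

>>> arm_command(steps=[[[10, -15, 0], 0, -1], [[6, -10, 0], 0, -1], [[0, 0, 0], 0, -1], [[0, 0, 0], 0, -1], [[0, 0, 0], 0, -1]])

```text
t: 6.2
tool_pos: [0.5033, -0.0107, 0.2489]
tcp_rot: [-3.14, 0.0, 1.366]
wrist_force: [-0.0, 0.1, -3.7]
width: 0.0219
grip_force: 30.0
```

```bash
python3 - <<'E'
from h import *
o=arm.get_obs();print(o['t'],o['tool_pos'],np.degrees(o['tcp_rot']),o['wrist_force'])
s=shot('side','s3');t=shot('top','t3')
r=lambda x:cv2.resize(x,(400,400),interpolation=cv2.INTER_CUBIC)
cv2.imwrite('pics/g3.png',np.hstack([r(s['pixels'][160:300,280:420]),r(t['pixels'][160:300,250:390])])[:,:,::-1])
x,y,z=o['tool_pos']
P=cloud(s)
R=np.array([[np.cos(-.206),np.sin(-.206)],[-np.sin(-.206),np.cos(-.206)]]) # world->slot axes
B=P[(np.abs(P[...,2]-.075)<.005)&(np.abs(P[...,0]-.55)<.2)&(np.abs(P[...,1]+.02)<.12)]
px=s['pixels'].astype(int)
m=(np.abs(P[...,0]-x)<.05)&(np.abs(P[...,1]-y)<.06)&(P[...,2]>z-.15)&(P[...,2]<z-.03)
for lo in np.arange(-.14,-.03,.01):
  q=P[m&(np.abs(P[...,2]-z-lo)<.005)]
  if len(q)>2:
    l=(q[:,:2]-[x,y])@R.T*1000; print(round(lo,3),len(q),l.min(0).round(1),l.max(0).round(1),np.median(l,0).round(1))
E
```

```text
6.2 [ 0.50330494 -0.01073395  0.2488813 ] [-1.79910515e+02  1.14710128e-02  7.82930162e+01] [-0.03192161  0.09651652 -3.71806314]
-0.14 3 [ -2.3 -26.5] [-1.7 40.5] [-2.  14.4]
-0.13 17 [ -2.9 -40.4] [ 1.2 40.7] [ -2.3 -11. ]
-0.12 19 [ -3.  -38.3] [ 1.4 20.6] [ -2.1 -17.7]
-0.11 15 [ -3.5 -39.6] [ 1. 20.] [ -2.2 -21. ]
-0.1 16 [ -2.9 -41.2] [ 0.7 25. ] [ -2.3 -10. ]
-0.09 20 [ -2.9 -40.4] [ 0.2 26.8] [ -2.3 -15. ]
-0.08 22 [ -2.8 -40.8] [ 1.6 28.6] [-1.9  6.6]
-0.07 16 [ -3. -38.] [-0.5 30.3] [ -2.  -15.2]
-0.06 8 [ -2.7 -37.9] [  1.7 -29.1] [ -1.1 -36.3]
-0.05 11 [ -2.6 -40.6] [  1.1 -22.5] [ -1.8 -32.6]
-0.04 10 [ -2.6 -40.8] [  1.4 -19.7] [ -0.9 -36.1]
-0.03 9 [ -5.3 -39. ] [  6.8 -23.2] [ -0.2 -29.5]
```

View pics/g3.png

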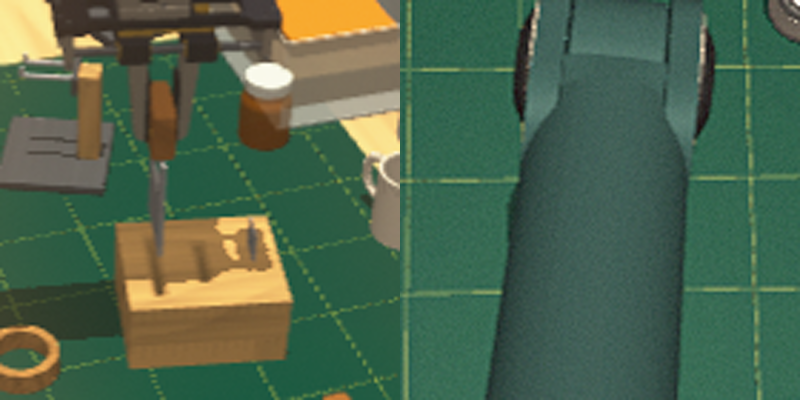

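The blade hangs just above the block at left-crop(158,240), and the top view is hidden by the arm. I'll locate the slot in the side camera itself, so that its calibration error cancels.

```bash
python3 - <<'E'
from h import *
R=np.array([[np.cos(-.206),np.sin(-.206)],[-np.sin(-.206),np.cos(-.206)]])
v,u=np.mgrid[:480,:640]
for n in('top0','side0'):
  c=load(n); g=c['pixels'].sum(2)/3
  W=onplane(c,np.c_[u.ravel(),v.ravel()],.075)[:,:2].reshape(480,640,2)
  l=((W-[.5038,-.0104])@R.T)*1000
  m=(np.abs(l[...,0])<12)&(np.abs(l[...,1])<55)
  ref=np.median(g[m])
  d=m&(g<.72*ref); q=l[d]; print(n,ref,d.sum(),q.min(0).round(1),q.max(0).round(1),q.mean(0).round(1),'rect',cv2.minAreaRect(q.astype(np.float32)))
  # block edges via top-surface depth
  P=cloud(c); b=((P[...,:2]-[.5038,-.0104])@R.T*1000)[(np.abs(P[...,2]-.075)<.003)&(np.abs(l[...,1])<75)&(l[...,0]>-40)&(l[...,0]<130)]
  print('block',np.percentile(b,[.5,99.5],axis=0).round(1))
s=load('side0');cv2.imwrite('pics/s0.png',cv2.resize(s['pixels'][225:295,310:390],(800,600),interpolation=cv2.INTER_CUBIC)[:,:,::-1])
E
```

```text
top0 167.83333333333331 128 [ -4.6 -42.7] [ 4.8 41.3] [-0.2 -0.9] rect ((0.25917720794677734, -0.6944656372070312), (83.97215270996094, 9.347131729125977), 89.54640197753906)
block [[-30.1 -64.3]
 [119.2  64.4]]
side0 168.83333333333331 48 [ -3.4 -44.4] [ 4.6 32.1] [ 0.3 -8.3] rect ((0.06454873085021973, -6.122230529785156), (7.987115859985352, 76.59165954589844), 1.845531940460205)
block [[-28.3 -68.9]
 [119.1  64.1]]
```

View pics/s0.png

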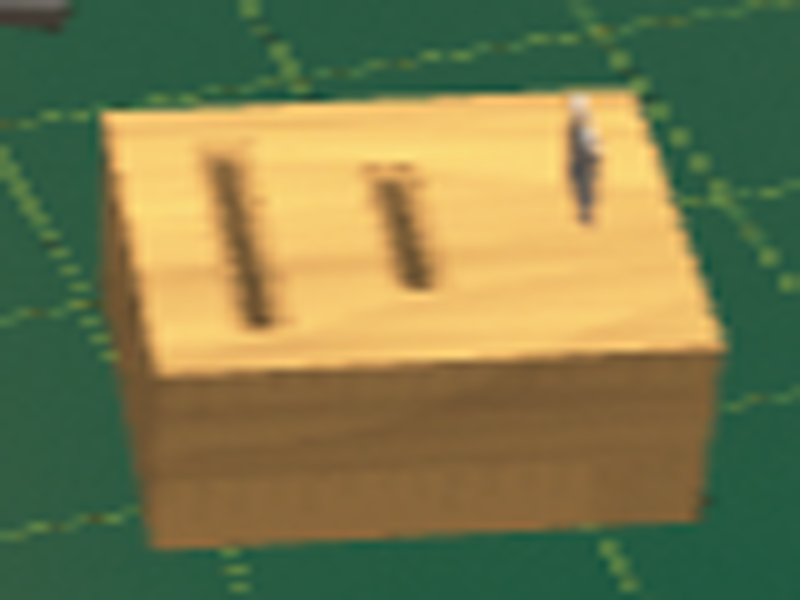

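The slot and blade agree within about 1 mm across and along. Descending in stages, with a 1 mm shift in x.

>>> arm_command(steps=[[[1, 0, -10], 0, -1], [[0, 0, -12], 0, -1], [[0, 0, -10], 0, -1], [[0, 0, -3], 0, -1], [[0, 0, 0], 0, -1]])

```text
t: 6.72
tool_pos: [0.5044, -0.0108, 0.2133]
tcp_rot: [-3.139, 0.001, 1.367]
wrist_force: [-0.2, -0.0, -3.3]
width: 0.0221
grip_force: 30.0
```

>>> arm_command(steps=[[[0, 0, -3], 0, -1], [[0, 0, -3], 0, -1], [[0, 0, -3], 0, -1], [[0, 0, -3], 0, -1], [[0, 0, 0], 0, -1]])

```text
t: 7.13
tool_pos: [0.505, -0.0111, 0.2021]
tcp_rot: [-3.141, 0.0, 1.366]
wrist_force: [0.0, 0.6, -2.3]
width: 0.0222
grip_force: 30.0
```

The edge is about 7 mm into the slot, past the chamfer, with no contact force. Continuing down.

>>> arm_command(steps=[[[0, 0, -5], 0, -1], [[0, 0, -5], 0, -1], [[0, 0, -5], 0, -1], [[0, 0, -5], 0, -1], [[0, 0, 0], 0, -1]])

```text
t: 7.55
tool_pos: [0.5045, -0.0111, 0.1814]
tcp_rot: [-3.14, 0.001, 1.366]
wrist_force: [-0.6, -0.1, -3.9]
width: 0.0223
grip_force: 30.0
```

>>> arm_command(steps=[[[0, 0, -5], 0, -1], [[0, 0, -4], 0, -1], [[0, 0, -2], 0, -1], [[0, 0, -2], 0, -1], [[0, 0, 0], 0, -1]])

```text
t: 7.97
tool_pos: [0.5051, -0.0111, 0.1692]
tcp_rot: [-3.141, 0.0, 1.366]
wrist_force: [-0.2, 0.2, -2.4]
width: 0.0217
grip_force: 30.0
```

>>> arm_command(steps=[[[0, 0, -2], 0, -1], [[0, 0, -1], 0, -1], [[0, 0, 0], 0, -1], [[0, 0, 0], 0, -1]])

```text
t: 8.3
tool_pos: [0.5053, -0.0111, 0.1666]
tcp_rot: [3.141, -0.0, 1.366]
wrist_force: [-0.1, -0.7, -2.1]
width: 0.022
grip_force: 30.0
```

>>> arm_command(steps=[[[0, 0, -1], 0, -1], [[0, 0, 0], 0, -1], [[0, 0, 0], 0, -1]])

```text
t: 8.55
tool_pos: [0.5052, -0.011, 0.1656]
tcp_rot: [3.142, -0.0, 1.366]
wrist_force: [-0.0, 0.4, -3.5]
width: 0.0216
grip_force: 30.0
```

>>> arm_command(steps=[[[0, 0, -1], 0, -1], [[0, 0, 0], 0, -1], [[0, 0, 0], 0, -1]])

```text
t: 8.8
tool_pos: [0.5054, -0.011, 0.1648]
tcp_rot: [3.141, -0.0, 1.366]
wrist_force: [-0.1, 0.1, -0.5]
width: 0.0224
grip_force: 30.0
```

The weight has come off the wrist at the expected height, so the scraper is home. Releasing gently.

>>> arm_command(steps=[[[0, 0, 0], 0, -0.4], [[0, 0, 0], 0, -0.3], [[0, 0, 0], 0, -0.1], [[0, 0, 0], 0, 0.1], [[0, 0, 0], 0, 0.3]])

```text
t: 9.22
tool_pos: [0.5053, -0.0111, 0.1647]
tcp_rot: [3.141, -0.0, 1.366]
wrist_force: [0.7, 0.9, -0.5]
width: 0.0502
grip_force: 0.0
```

>>> arm_command(steps=[[[0, 0, 0], 0, 0.5], [[0, 0, 0], 0, 0.5], [[0, 0, 0], 0, 0.5], [[0, 0, 0], 0, 0.5], [[0, 0, 0], 0, 0.5]])

```text
t: 9.63
tool_pos: [0.5052, -0.0111, 0.1646]
tcp_rot: [3.142, 0.0, 1.366]
wrist_force: [0.3, -0.1, 0.1]
width: 0.069
grip_force: 0.0
```

>>> arm_command(steps=[[[0, 0, 10], 0, 0.5], [[0, 0, 20], 0, 0.5], [[0, 0, 25], 0, 0.5], [[0, 0, 25], 0, 0.5], [[0, 0, 20], 0, 0.5]])

```text
t: 10.05
tool_pos: [0.5056, -0.0114, 0.267]
tcp_rot: [3.14, -0.0, 1.366]
wrist_force: [0.6, -0.5, -0.1]
width: 0.0691
grip_force: 0.0
```

>>> arm_command(steps=[[[0, 0, 0], 0, 0.5], [[0, 0, 0], 0, 0.5], [[0, 0, 0], 0, 0.5]])

```text
t: 10.3
tool_pos: [0.5048, -0.011, 0.2643]
tcp_rot: [-3.141, -0.0, 1.367]
wrist_force: [0.2, 0.1, 0.0]
width: 0.0687
grip_force: 0.0
```

```bash
python3 - <<'E'
from h import *
o=arm.get_obs();print(o['t'],o['tool_pos'],o['wrist_force'],o['width'])
s=shot('side','s9')
cv2.imwrite('pics/g9.png',cv2.resize(s['pixels'][130:370,270:450],(450,600),interpolation=cv2.INTER_CUBIC)[:,:,::-1])
P=cloud(s);Q=P[(P[...,2]>.135)&(P[...,2]<.19)&(np.abs(P[...,0]-.505)<.05)&(np.abs(P[...,1]+.011)<.06)]
print(cv2.minAreaRect(Q[:,:2].astype(np.float32)*1000),np.percentile(Q[:,2],98))
E
```

```text
10.3 [ 0.50476911 -0.01095394  0.26431563] [0.17621771 0.09987075 0.02178779] 0.0686798353514937
((504.17584228515625, -14.269245147705078), (63.563541412353516, 22.374967575073242), 78.40641784667969) 0.18019579517111678
```

View pics/g9.png

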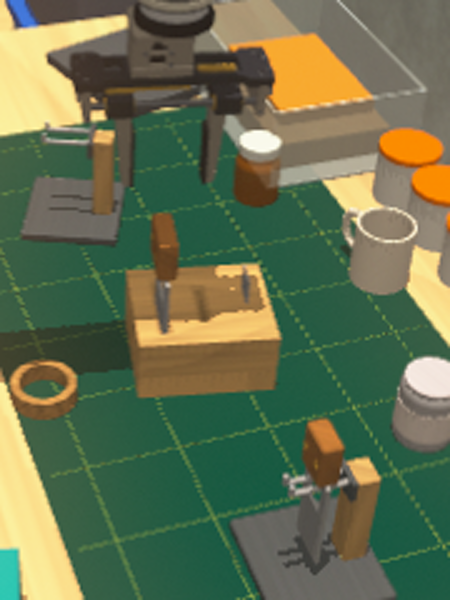

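The scraper stands upright in the long slot at crop(165,270), with the top of its handle near 178 mm. The narrow scraper still hangs at (320,470), and the gripper is clear.

```bash
python3 -c "
from bench import arm
print(arm.hand_in())"
```

```text
the job is handed in; nothing more can be done
None
```

The wide scraper is standing fully home in the wooden block's long slot and released, the narrow scraper still hangs on its hook, and the job is handed in; the hand-in returned no verdict.

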